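# Put the small desk things back in the organiser tray

## Task

Tidy the desk: put the small stapler in the long bay of the organiser tray (lying lengthwise), the small roll of tape over the post, the rubber stamp in the square bay (turned square to it) and the glue stick in the round cup, each standing upright on the floor of its place (the tape lying flat), and let go of them all. The big stapler and the wide packing-tape roll look alike but belong elsewhere: leave them where they are.

Things in the scene. Friction and masses are not known exactly. Their poses are not given: they have to be found in the camera images.
- stapler_mid (a point): The small stapler to put away: black plastic with a steel magazine, 78 long (its x axis) x 30 wide (y) x 46 high, standing on its base; straight sides, grip it across its 30 mm width (upper half: the top 25 mm are full width). The point is its centre, 23 above its underside. About 120 g.
- tape_mid (a point): The small roll of sticky tape to put away: beige ring lying flat, outer diameter 58, hole 34, 25 high. The point is the centre of the hole, half-way up (12.5 above its underside). About 40 g.
- stamp_mid (a point): The rubber stamp to put away: square black foot 40 x 40 x 15 high (edges along its x and y axes), with an upright round wooden handle about 24 in diameter (20 at its waist, 28 above the underside) rising from the middle of it, 76 high in all; stands upright. The point is its centre, 38 above its underside. About 70 g.
- glue_mid (a point): The glue stick to put away: white round barrel with black cap, diameter 30, 85 high, standing upright. The point is its centre, 42.5 above its underside. About 50 g.
- big_stapler_mid (a point): The big stapler, a look-alike to leave alone: same form and colour as the small one but 120 long (x) x 38 wide (y) x 64 high. The point is its centre, 32 above the desk.
- big_tape_mid (a point): The wide roll of packing tape, a look-alike to leave alone: beige ring lying flat, outer diameter 88, hole 64, 48 high. The point is its centre, 24 above the desk.
- long_bay_floor (a point): The long bay of the organiser tray: a white square insert, 114 x 114, with a low grey rectangular wall, inside 98 long (x axis) x 50 wide (y), wall 4 thick and 12 high above the bay's floor. The point is the middle of the bay's floor, 10 above the desk. The four inserts (this and the next three) lie two by two, 120 between centres, square to one another in a fixed shallow wooden tray 264 x 264 with a rim 14 high; which insert lies where in the tray changes. All are fixed.
- square_bay_floor (a point): The square bay of the organiser tray: a white insert, 114 x 114, with a low grey square wall, inside 64 x 64 (sides along its x and y axes), wall 4 thick and 12 high above its floor. The point is the middle of the bay's floor, 10 above the desk.
- round_cup_floor (a point): The round cup of the organiser tray: a white insert, 114 x 114, with a short round grey cup in its middle, inner diameter 52, outer 60, its rim 25 above its floor. The point is the middle of the cup's floor, 10 above the desk.
- post_floor (a point): The post of the organiser tray: a white insert, 114 x 114, with a single upright black post in its middle, diameter 14, 30 high above the insert's face. The point is the foot of the post on the insert's face, 10 above the desk.
Mind the look-alikes: they are no part of the job. Leave any blue or green look-alike of the part that bears stapler_mid alone.

How it is judged:
By the outcome, as a careful person would: the job done as asked, in the order asked, and still so for the second after the job is handed in, with the robot touching nothing.
It also fails if it takes over 112 s, if anything falls off the work surface, if the arm or the gripper's body presses on something with over 40 N, if the wrist force passes 120 N, or if a joint passes its speed limit or range.

## Robot

A 6-joint arm with a two-finger parallel gripper is mounted at the origin on the work surface. World frame = base frame: x ahead of the robot, y to its left, z up, the work surface at z = 0. Lengths are in m, angles in rad, forces in N, time in s.
With the tool pointing down it reaches from about 0.375 to 0.9 m from the base axis. Payload 3.1 kg.
Tool frame: the origin (TCP) lies between the finger pads; the fingertips stand 11 mm ahead of it and the grasp point (between the pads) lies 8 mm behind it; z points along the fingers, y is the direction in which the jaws open and shut (so a half turn about z gives the same grasp; the last joint's range is limited). The gripper opens to 85 mm and grips with 20 to 120 N. Pads are 22 mm wide; open, the fingers measure 114 mm over their backs; the gripper's body (76 mm by 85 mm) begins 54 mm behind the grasp point. The pads swing forward as they close: fully open they stand 13 mm farther back than shut.
Start: joints at [-1.363, 0.527, 1.433, -0, 1.181, -0.178], TCP at [0.235, -0.579, 0.242] pointing down, gripper open.
Joint ranges: [-3.08, 3.08], [-0.75, 2.2], [0.22, 2.44], [-1.43, 4.57], [0, 2.65], [-2.85, 2.85]. Speed limits (rad/s): [2.79, 2.79, 3.14, 3.14, 3.14, 3.14].

## Interface

Orientations are given as a unit quaternion [x, y, z, w].
In Python, from station import manip gives the robot as it stands. The module is installed in compiled form; this text tells all that it offers.
- The arm moves only by the tool arm_command, never from a script. Its argument "rows" is a list of rows, each a list of 3 entries, a list of its own where there are three numbers: the shift along the world's x, y, z in mm, then the turn about the world's z in rad, then the closure, from -1 (fully open) to 1 (shut), so that 0 is half open. A call has 1 to 12 rows; each row shifts and turns the commanded pose from where the row before left it; what a row does not reach is not made up. A row lasts 1/8 s, in which the tool goes at most 62.5 mm and 10.7 degrees, less where a joint would pass 70% of its speed; a pose out of reach is approached as far as the arm can. A call with a gripper value outside its range is refused whole. The fingers move at their own pace and stop on an object; "squeeze" is the grip in N (left out, the last holds). Time passes only in rows, so rows that do not move let the fingers close. It gives the time, the measured TCP pose, the force and the opening at its end, in the units of the state.
- manip.sense(): the state, without advancing time (a new reading comes with each control period).
- manip.snapshot(name): name is "side" or "top" or "wrist"; returns the picture (420x560x3 uint8, blue, green, red); there is no depth.
- manip.get_calibration(name): a dict with "fovy" (degrees; the focal length in pixels is half the picture's height over the tangent of half this angle, whatever the lens; pixels are square), "cx", "cy" (the principal point, pixels), "k1" (the pictures are not rectified: a ray, as slopes to the right and down, at radius r is drawn at 1 + k1 r^2 times it, then the intrinsics apply), "R" (3x3) and "t" (3): a world point X has camera coordinates R X + t. Camera axes: x right, y down, z forward; pixel columns grow to the right and rows downward; lengths in m; the calibration is good to about 2 mm. A picture is of the moment at which its call begins: read the wrist's pose just before it. get_calibration takes no time and is no camera call; for the wrist camera it gives the pose at the moment of the call.
- manip.sign_off(): hands the job in, once; it reports no verdict.
The state is a dict: "t": time; "q": joint angles; "qd": joint speeds; "tau": joint torques, N m; "tcp_pos": TCP position; "tool_rot": TCP orientation; "force": force on the tool from outside, world axes, zero at the start; "ft_torque": the same for the moment, N m; "finger_gap": opening from 0.0 (shut) to 1.0 (fully open).
Only numpy, scipy, OpenCV 4.12 (cv2) and the standard library are available. Lean on these libraries where they do the work, as an engineer would, in place of code of your own. Each camera call takes 0.05 s, during which the arm holds its last target.

## Working session

There is one attempt and no reset: what is moved stays moved. The work goes in short steps, Python scripts to look and compute and a tool call to move; the robot and the scene stay as the last step left them, time stands still between calls to the robot, and variables do not carry over. Pictures are saved under pics/ and viewed, and the job is handed in when it is done.

Besides the shell and the picture viewer there is one more tool, called after "Request:" as name(argument=value, ...) on one line, values as JSON. arm_command: Moves the arm, as the interface text tells. Its arguments: {"type":"object","properties":{"rows":{"type":"array","items":{"type":"array"}},"squeeze":{"type":"number"}},"required":["rows"]}

```bash
mkdir -p pics; python3 - <<'E'
from station import manip
import cv2
for n in ["side","top","wrist"]:
    c=manip.get_calibration(n)
    im=manip.snapshot(n); cv2.imwrite(f"pics/{n}0.png",im)
    print(n,c)
print(manip.sense())
E
```

```text
side {'fovy': 42.12148312069594, 'cx': 271.1245925292529, 'cy': 211.57447577284765, 'k1': 0.015238195806969576, 'R': array([[ 0.96880623, -0.24722986,  0.01708486],
       [-0.09978388, -0.45226449, -0.88628439],
       [ 0.22684284,  0.85693304, -0.4628262 ]]), 't': array([-0.40004586,  0.10390056,  1.33835792])}
top {'fovy': 51.9633056567099, 'cx': 281.5832058920273, 'cy': 208.19278771008638, 'k1': -0.06596142739378966, 'R': array([[ 0.00261783, -0.99996798,  0.00756245],
       [-0.99606735, -0.00327721, -0.08853866],
       [ 0.08856061, -0.00730093, -0.99604403]]), 't': array([-0.02832082,  0.40479683,  0.9948709 ])}
wrist {'fovy': 70.17053468297969, 'cx': 283.416365440081, 'cy': 210.69852434696705, 'k1': -0.01890267204274723, 'R': array([[ 0.37672285, -0.92632397, -0.00194732],
       [-0.87886783, -0.35808578,  0.31522358],
       [-0.29269647, -0.11704049, -0.94901544]]), 't': array([-0.6247715 , -0.04174126,  0.38145112])}
{'t': 0.15, 'q': array([-1.36348665e+00,  5.28276144e-01,  1.43362301e+00,  5.68075080e-05,
        1.18139417e+00, -1.78486542e-01]), 'qd': array([ 7.43992494e-04, -2.12357584e-03, -3.26144133e-03, -4.09792289e-06,
       -4.03582233e-04,  9.91941779e-04]), 'tau': array([ 7.43769897e-05, -4.42744911e+01, -1.78275722e+01, -1.85465583e-04,
        5.55150473e-03, -1.35336307e-05]), 'tcp_pos': array([ 0.23512322, -0.57851133,  0.24153917]), 'tool_rot': array([ 9.81454494e-01,  1.91693380e-01,  1.40112011e-05, -8.50624995e-04]), 'force': array([-0.27181347, -0.02291666,  0.2168636 ]), 'ft_torque': array([0.0733855 , 0.0011763 , 0.00941253]), 'finger_gap': 0.998916992272316}
```

View pics/top0.png

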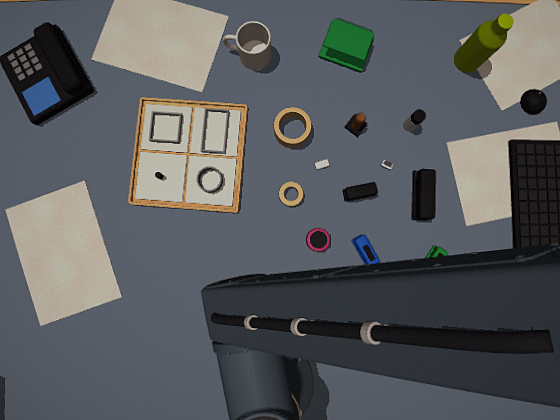

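View pics/side0.png

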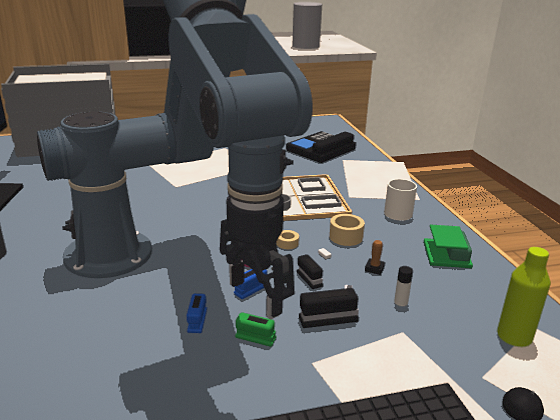

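View pics/wrist0.png

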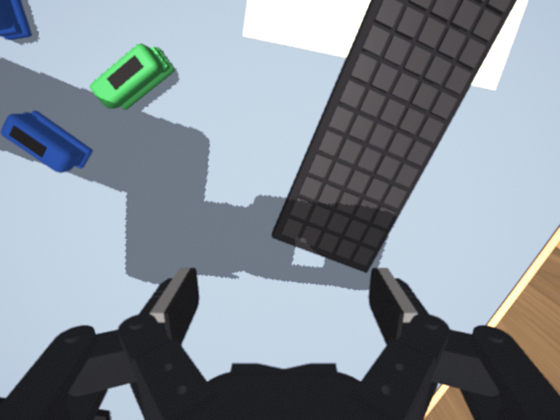

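The top view shows two black staplers: one at (360,191), about 33 px long (≈78 mm), which fits the small stapler, and one at (424,194), about 51 px long (≈120 mm), the big one. There are two beige rings: (291,194), small, and (293,127), wide packing tape. The stamp is at (357,123) and the glue stick at (415,120). In the tray, the square bay is at (166,128), the long bay at (215,131), the post at (160,176) and the cup at (210,180). I'll enlarge a crop to confirm this.

```bash
cat > h.py <<'E'
import numpy as np, cv2
from station import manip
def und(c,px):
    f=210/np.tan(np.radians(c["fovy"])/2)
    d=(np.atleast_2d(px).astype(float)-[c["cx"],c["cy"]])/f
    u=d.copy()
    for _ in range(30):
        u=d/(1+c["k1"]*(u**2).sum(1,keepdims=True))
    return u
def ray(c,px,z):
    u=und(c,px); R,t=c["R"],c["t"]
    o=-R.T@t; D=np.c_[u,np.ones(len(u))]@R
    s=(z-o[2])/D[:,2]
    return o+D*s[:,None]
def proj(c,X):
    X=np.atleast_2d(X)@c["R"].T+c["t"]; u=X[:,:2]/X[:,2:]
    f=210/np.tan(np.radians(c["fovy"])/2)
    return u*(1+c["k1"]*(u**2).sum(1,keepdims=True))*f+[c["cx"],c["cy"]]
def snap(n,name):
    c=manip.get_calibration(n); im=manip.snapshot(n); cv2.imwrite(f"pics/{name}.png",im); return im,c
E
python3 - <<'E'
from h import *
im=cv2.imread("pics/top0.png"); c=manip.get_calibration("top")
cv2.imwrite("pics/crop1.png",cv2.resize(im[90:220,270:450],None,fx=4.4,fy=4.4,interpolation=cv2.INTER_CUBIC))
cv2.imwrite("pics/crop2.png",cv2.resize(im[90:220,120:260],None,fx=4.5,fy=4.5,interpolation=cv2.INTER_CUBIC))
for n,p,z in [("stap",(360,191),.046),("tape",(291,194),.025),("stamp",(357,123),.03),("glue",(415,120),.04),("square",(166,128),.022),("long",(215,131),.022),("post",(160,176),.025),("cup",(210,180),.035)]:
    X=ray(c,p,z)[0]; print(n,X.round(3),np.hypot(*X[:2]).round(3))
E
```

```text
stap [ 0.443 -0.207  0.046] 0.489
tape [ 0.438 -0.049  0.025] 0.44
stamp [ 0.608 -0.206  0.03 ] 0.642
glue [ 0.614 -0.343  0.04 ] 0.703
square [0.596 0.25  0.022] 0.647
long [0.589 0.132 0.022] 0.604
post [0.48  0.26  0.025] 0.545
cup [0.469 0.14  0.035] 0.489
```

View pics/crop1.png

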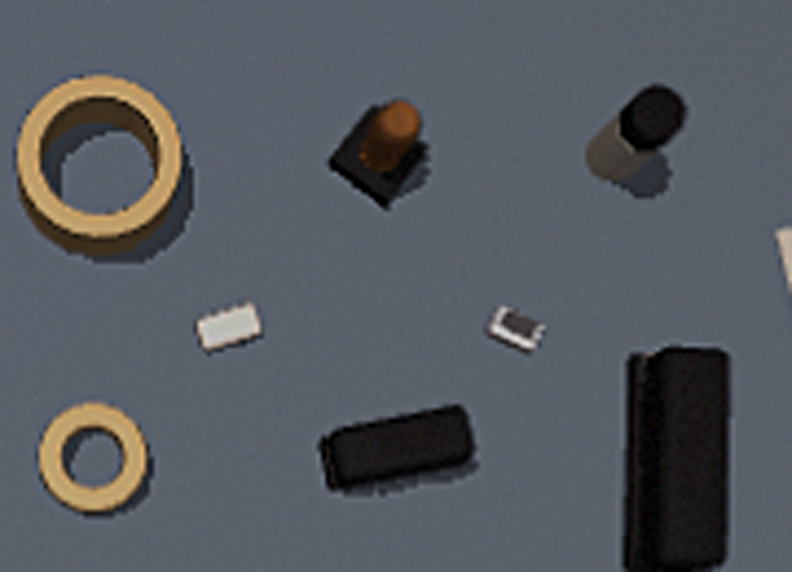

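View pics/crop2.png

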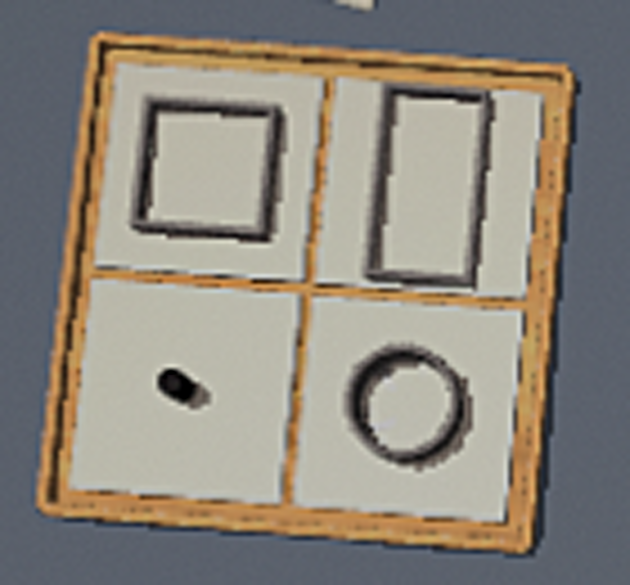

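The crops confirm it. The small stapler is the black one at top-view (360,191), the blue and green ones are look-alikes, and all four bays are identified. Next I'll check the wrist-camera geometry so I can plan a survey.

```bash
python3 - <<'E'
from h import *
from scipy.spatial.transform import Rotation as Ro
s=manip.sense(); c=manip.get_calibration("wrist")
T=Ro.from_quat(s["tool_rot"]).as_matrix(); o=-c["R"].T@c["t"]
print("cam in tool",(T.T@(o-s["tcp_pos"])).round(4)); print("cam axes in tool rows",(c["R"]@T).round(3))
# footprint
P=ray(c,[[0,0],[560,0],[280,210],[0,270],[560,270]],0.0)-s["tcp_pos"]
print((P@T).round(3))
E
```

```text
cam in tool [ 0.0808  0.0008 -0.1325]
cam axes in tool rows [[ 0.     1.     0.   ]
 [-0.949  0.    -0.316]
 [-0.316  0.     0.949]]
[[ 0.199 -0.309  0.242]
 [ 0.199  0.302  0.241]
 [-0.043 -0.004  0.242]
 [-0.134 -0.408  0.242]
 [-0.133  0.398  0.241]]
```

Request:
arm_command(rows=[[[26,46,5],0.174,-1],[[26,46,5],0.174,-1],[[26,46,5],0.174,-1],[[26,46,5],0.174,-1],[[26,46,5],0.174,-1],[[26,46,5],0.174,-1],[[26,48,5],0.174,-1],[[26,48,5],0.174,-1],[[0,0,0],0,-1]])

```text
t: 1.27
tcp_pos: [0.4442, -0.2037, 0.2825]
tool_rot: [0.628, 0.778, 0.0, -0.0]
force: [-0.8, -0.0, 0.2]
finger_gap: 1.001
```

```bash
python3 - <<'E'
from h import *
im,c=snap("wrist","w1"); np.savez("w1.npz",**c); s=manip.sense(); print(s["tcp_pos"],s["tool_rot"])
im,c=snap("top","top1");
E
```

```text
[ 0.44362043 -0.2054545   0.28237008] [ 6.29030084e-01  7.77380941e-01 -1.62101598e-04  2.40879290e-05]
```

View pics/w1.png

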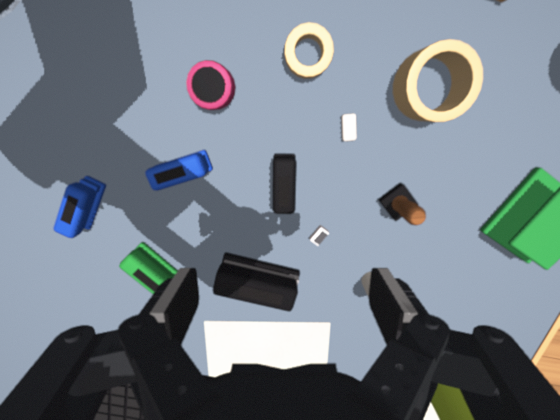

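The wrist view shows the small stapler at (284,183), the small tape at (309,50), the stamp's foot near (397,198) and the big stapler at (257,281).

```bash
python3 - <<'E'
from h import *
im=cv2.imread("pics/w1.png")
a=cv2.resize(im[140:226,240:330],None,fx=6,fy=6,interpolation=cv2.INTER_CUBIC)
a=cv2.convertScaleAbs(a,alpha=2.2,beta=10)
cv2.imwrite("pics/c3.png",a)
c=dict(np.load("w1.npz"))
g=im.max(2); m=((g<60)).astype(np.uint8); n,l,st,ce=cv2.connectedComponentsWithStats(m)
k=l[183,284]; print(st[k],ce[k])
cn=max(cv2.findContours((l==k).astype(np.uint8),0,cv2.CHAIN_APPROX_NONE)[0],key=len)[:,0]
for z in (.046,):
    P=ray(c,cn,z); r=cv2.minAreaRect((P[:,:2]*1000).astype(np.float32)); print(z,r)
# tape
hs=cv2.cvtColor(im,cv2.COLOR_BGR2HSV); m=((hs[...,0]>12)&(hs[...,0]<28)&(hs[...,1]>70)&(hs[...,2]>120)).astype(np.uint8)
n,l,st,ce=cv2.connectedComponentsWithStats(m)
for i in range(1,n):
    if st[i,4]>300: print(st[i],ce[i])
k=l[50,292]; cs,_=cv2.findContours((l==k).astype(np.uint8),cv2.RETR_CCOMP,cv2.CHAIN_APPROX_NONE)
for q in cs:
    if len(q)>20:
        P=ray(c,q[:,0],.025); print("tape",cv2.fitEllipse((P[:,:2]*1000).astype(np.float32)))
E
```

```text
[ 273  155   23   59 1269] [283.49251379 183.66824271]
0.046 ((446.2872619628906, -211.30564880371094), (27.245525360107422, 75.30842590332031), 11.614219665527344)
[422  50  52  63 332] [453.49698795  79.83433735]
[ 531  314   29   81 1200] [549.82083333 356.01833333]
tape ((468.3738708496094, -353.4396667480469), (752.6202392578125, 1038.5792236328125), 102.81114959716797)
tape ((640.054443359375, -227.5290985107422), (7.709762096405029, 13.252336502075195), 110.97370910644531)
tape ((641.8833618164062, -219.96702575683594), (6.6118388175964355, 12.138320922851562), 62.08890151977539)
tape ((610.2882080078125, -48.909507751464844), (68.43218231201172, 68.75481414794922), 83.03334045410156)
tape ((606.6312866210938, -51.27267074584961), (84.63912963867188, 90.05030822753906), 31.324800491333008)
tape ((440.1664123535156, -54.92351150512695), (50.047935485839844, 54.13265609741211), 72.80679321289062)
tape ((441.29315185546875, -51.13465881347656), (34.689292907714844, 34.817630767822266), 144.01480102539062)
```

View pics/c3.png

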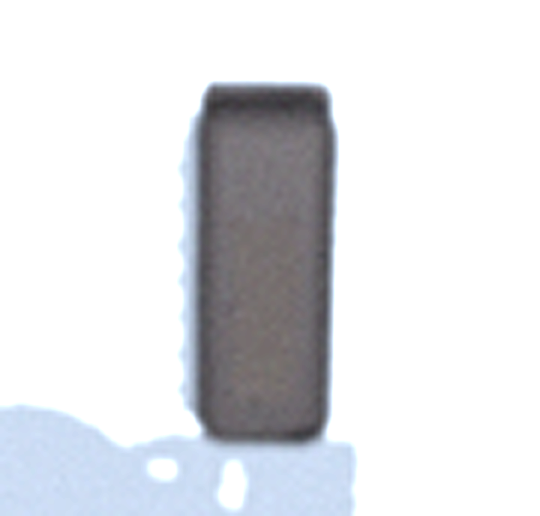

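The stapler measures about 28 x 77 mm at top height, centred at (446,-211), with its long axis at 101.6°. The tool is at 102.05°, so no turn is needed. Descending now.

Request:
arm_command(rows=[[[3,-6,-50],0,-1],[[0,0,-60],0,-1],[[0,0,-60],0,-1],[[0,0,-50],0,-1],[[0,0,-32],0,-1],[[0,0,0],0,-1],[[0,0,0],0,-1]], squeeze=40)

```text
t: 2.25
tcp_pos: [0.4464, -0.2143, 0.031]
tool_rot: [0.631, 0.776, -0.0, 0.001]
force: [0.8, -0.2, 0.3]
finger_gap: 1.0
```

Request:
arm_command(rows=[[[0,0,0],0,0.6],[[0,0,0],0,1],[[0,0,0],0,1],[[0,0,0],0,1],[[0,0,0],0,1],[[0,0,0],0,1],[[0,0,0],0,1]], squeeze=40)

```text
t: 3.12
tcp_pos: [0.4466, -0.2132, 0.0312]
tool_rot: [0.63, 0.776, -0.0, 0.001]
force: [-1.1, 0.1, 6.9]
finger_gap: 0.345
```

```bash
python3 - <<'E'
from h import *
im,c=snap("wrist","w2"); s=manip.sense(); print(s["tcp_pos"],s["tool_rot"],s["finger_gap"],s["force"])
E
```

```text
[ 0.44662711 -0.21323947  0.03119591] [ 6.30222265e-01  7.76414422e-01 -1.19848886e-06  7.35998919e-04] 0.3435296301392035 [-0.25511747  0.36997791  6.92218848]
```

View pics/w2.png

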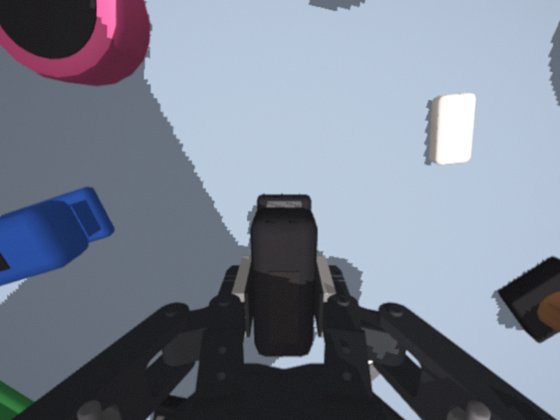

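The stapler is gripped across its width: gap 0.344 × 85 ≈ 29 mm. Now I'll measure the tray places from the unobstructed top picture, casting rays onto each height.

```bash
python3 - <<'E'
from h import *
im=cv2.imread("pics/top0.png"); c=manip.get_calibration("top")
hs=cv2.cvtColor(im,cv2.COLOR_BGR2HSV)
# white faces
m=((hs[...,1]<45)&(hs[...,2]>140)).astype(np.uint8); m[:, :120]=0; m[:95]=0; m[215:]=0; m[:,250:]=0
n,l,st,ce=cv2.connectedComponentsWithStats(m,connectivity=4)
for i in range(1,n):
    if st[i,4]<80: continue
    cn=max(cv2.findContours((l==i).astype(np.uint8),0,cv2.CHAIN_APPROX_NONE)[0],key=len)[:,0]
    P=ray(c,cn,.010)[:,:2]*1000
    print(st[i].tolist(),[np.round(v,1) for v in cv2.minAreaRect(P.astype(np.float32))])
# dark walls/post tops
m=((hs[...,2]<110)&(hs[...,1]<90)).astype(np.uint8); m2=np.zeros_like(m); m2[104:205,140:238]=m[104:205,140:238]
n,l,st,ce=cv2.connectedComponentsWithStats(m2)
for i in range(1,n):
    if st[i,4]<15: continue
    cn=max(cv2.findContours((l==i).astype(np.uint8),0,cv2.CHAIN_APPROX_NONE)[0],key=len)[:,0]
    z=.022
    P=ray(c,cn,z)[:,:2]*1000
    print("dark",st[i].tolist(),[np.round(v,1) for v in cv2.minAreaRect(P.astype(np.float32))])
E
```

```text
[141, 104, 51, 49, 1108] [array([600.7, 253.2]), array([113.5, 112.8]), np.float64(85.6)]
[190, 107, 20, 47, 491] [array([595. , 170.5]), array([114. ,  46.1]), np.float64(0.1)]
[225, 110, 16, 46, 489] [array([588.4,  91.4]), array([ 27.1, 112.5]), np.float64(86.0)]
[205, 111, 22, 40, 730] [array([592.7, 133.5]), array([46.2, 95.5]), np.float64(85.4)]
[153, 115, 27, 26, 597] [array([601.7, 253.6]), array([59.4, 61.2]), np.float64(86.1)]
[136, 152, 50, 50, 2101] [array([481.1, 262.2]), array([113.3, 113. ]), np.float64(85.8)]
[185, 156, 51, 50, 1611] [array([472. , 143.3]), array([112.8, 112.8]), np.float64(85.6)]
[202, 171, 18, 19, 269] [array([472.5, 142.6]), array([43.4, 40.7]), np.float64(1.0)]
dark [201, 109, 29, 45, 300] [array([588.8, 131.6]), array([ 59. , 107.5]), np.float64(85.9)]
dark [149, 112, 34, 32, 293] [array([597.6, 250.1]), array([75.3, 73.7]), np.float64(85.9)]
dark [197, 167, 28, 27, 257] [array([471.9, 139.6]), array([66. , 58.2]), np.float64(45.7)]
dark [155, 172, 11, 8, 54] [array([480.1, 261.5]), array([26.8, 13.7]), np.float64(56.8)]
```

Sizes and spacing fit: faces are 113–114 mm, centres 119–120 mm apart, and the tray is turned −4.2°. Places (mm): long bay (592,134), square bay (601,253), cup (472,143), post (481,262). Next I'll carry the stapler over.

Request:
arm_command(rows=[[[0,0,50],0,1],[[0,0,60],0,1],[[18,43,10],0.161,1],[[18,43,0],0.161,1],[[18,43,0],0.161,1],[[18,43,0],0.161,1],[[18,43,0],0.161,1],[[18,44,0],0.161,1],[[18,44,0],0.162,1],[[22,44,0],0.162,1],[[0,0,0],0,1]])

```text
t: 4.55
tcp_pos: [0.5952, 0.1372, 0.1501]
tool_rot: [0.034, 0.999, 0.0, 0.001]
force: [-1.1, 0.5, -1.2]
finger_gap: 0.348
```

```bash
python3 - <<'E'
from h import *
from scipy.spatial.transform import Rotation as Ro
im,c=snap("wrist","w3"); s=manip.sense(); print(s["tcp_pos"],np.degrees(2*np.arctan2(s["tool_rot"][1],s["tool_rot"][0])),s["finger_gap"],s["force"])
# overlay expected bay
a=np.radians(-4.2);R=np.array([[np.cos(a),-np.sin(a)],[np.sin(a),np.cos(a)]])
for z,col in((.010,(0,255,0)),(.022,(0,0,255))):
  q=np.array([[49,25],[-49,25],[-49,-25],[49,-25]])@R.T+[592,134]
  p=proj(c,np.c_[q/1000,np.full(4,z)]); cv2.polylines(im,[p.astype(int)],True,col,1)
cv2.imwrite("pics/w3o.png",im)
E
```

```text
[0.59389898 0.13553287 0.14979685] 175.9129213971788 0.35000831010577416 [-0.71792971 -1.2223611  -1.89591585]
```

View pics/w3o.png

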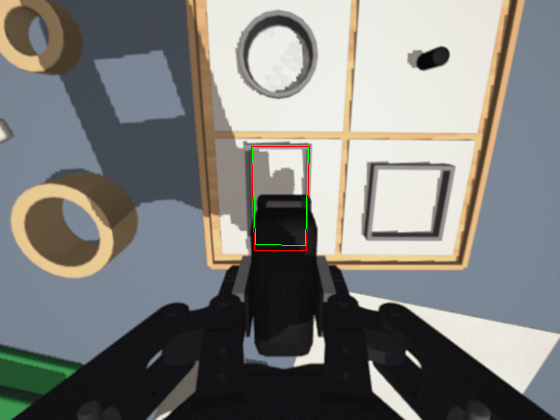

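The overlay agrees with the real bay. Lowering the stapler into it.

Request:
arm_command(rows=[[[0,-1.5,-40],0,1],[[0,0,-40],0,1],[[0,0,-20],0,1],[[0,0,-6],0,1],[[0,0,-1.5],0,1],[[0,0,0],0,1]])

```text
t: 5.35
tcp_pos: [0.5948, 0.1322, 0.0438]
tool_rot: [0.037, 0.999, 0.0, 0.001]
force: [0.5, -0.6, 0.4]
finger_gap: 0.345
```

Request:
arm_command(rows=[[[0,1.5,-2],0,1],[[0,0,0],0,1]])

```text
t: 5.6
tcp_pos: [0.5944, 0.1342, 0.0413]
tool_rot: [0.037, 0.999, 0.0, 0.0]
force: [-0.4, 0.5, -0.7]
finger_gap: 0.343
```

Request:
arm_command(rows=[[[0,0,-0.5],0,0.1],[[0,0,0],0,-0.1],[[0,0,0],0,-0.3],[[0,0,0],0,-0.5],[[0,0,30],0,-1],[[0,0,50],0,-1],[[0,0,50],0,-1],[[-10,-50,30],0,-1],[[-20,-60,0],0,-1],[[0,0,0],0,-1]])

```text
t: 6.85
tcp_pos: [0.5634, 0.0212, 0.2009]
tool_rot: [0.04, 0.999, -0.0, -0.0]
force: [-0.2, 0.3, -0.5]
finger_gap: 0.994
```

```bash
python3 - <<'E'
from h import *
im,c=snap("wrist","w4"); np.savez("w4.npz",**c); s=manip.sense(); print(s["t"],s["tcp_pos"],np.degrees(2*np.arctan2(s["tool_rot"][1],s["tool_rot"][0])),s["finger_gap"],s["force"])
E
```

```text
6.9 [0.56395997 0.0230529  0.20060612] 175.54803703889604 1.0020754753034 [ 0.86855385  0.69383159 -0.82504861]
```

View pics/w4.png

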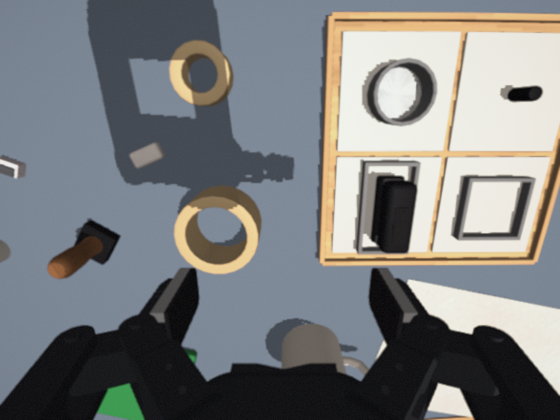

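The stapler stands in the long bay at about (395,213), parallel to its walls. The small tape is at (201,72). I'll refine its position from this view.

```bash
cat >> h.py <<'E'
def ell(c,im,px,zs,lo=(12,60,110),hi=(28,255,255)):
    hs=cv2.cvtColor(im,cv2.COLOR_BGR2HSV); m=cv2.inRange(hs,lo,hi)
    n,l,st,ce=cv2.connectedComponentsWithStats(m)
    k=l[px[1],px[0]]; print(k,st[k])
    for q in cv2.findContours((l==k).astype(np.uint8),cv2.RETR_CCOMP,cv2.CHAIN_APPROX_NONE)[0]:
        if len(q)>30:
            for z in zs:
                P=ray(c,q[:,0],z)[:,:2]*1000; print(z,[np.round(v,1) for v in cv2.fitEllipse(P.astype(np.float32))])
E
python3 - <<'E'
from h import *
im=cv2.imread("pics/w4.png"); c=dict(np.load("w4.npz"))
ell(c,im,(177,72),(.025,.0))
im=cv2.imread("pics/top0.png"); ell(manip.get_calibration("top"),im,(281,194),(.025,0))
E
```

```text
2 [ 169   40   62   65 1989]
0.025 [array([441.6, -50. ]), array([55.5, 56.9]), np.float64(6.3)]
0.0 [array([438.2, -56.2]), array([60. , 61.6]), np.float64(6.3)]
0.025 [array([441.5, -49.7]), array([33.9, 35.6]), np.float64(95.6)]
0.0 [array([438.1, -55.9]), array([36.6, 38.4]), np.float64(95.6)]
11 [279 182  24  24 307]
0.025 [array([439.2, -48.1]), array([55.1, 55.6]), np.float64(77.6)]
0 [array([442.3, -48.8]), array([56.4, 57. ]), np.float64(77.6)]
0.025 [array([439.3, -48.1]), array([35.7, 36.2]), np.float64(159.8)]
0 [array([442.4, -48.8]), array([36.6, 37.1]), np.float64(159.8)]
```

The small tape is at (441,-50): top outer ≈57 mm and hole ≈35 mm, which match. Moving over it and down.

Request:
arm_command(rows=[[[-41,-24,0],0,-1],[[-41,-24,0],0,-1],[[-41,-25,0],0,-1],[[0,0,-50],0,-1],[[0,0,-60],0,-1],[[0,0,-50],0,-1],[[0,0,-20],0,-1],[[0,0,-4],0,-1],[[0,0,0],0,-1],[[0,0,0],0,-1]])

```text
t: 8.15
tcp_pos: [0.4423, -0.0483, 0.0172]
tool_rot: [0.037, 0.999, -0.0, 0.001]
force: [0.5, -0.3, -1.0]
finger_gap: 1.0
```

Request:
arm_command(rows=[[[-1,-1.5,-2],0,-0.4],[[0,0,0],0,0],[[0,0,0],0,0.4],[[0,0,0],0,0.6],[[0,0,0],0,0.6],[[0,0,0],0,0.6]], squeeze=30)

```text
t: 8.9
tcp_pos: [0.4407, -0.05, 0.0153]
tool_rot: [0.037, 0.999, -0.0, 0.001]
force: [-0.8, 0.5, 7.3]
finger_gap: 0.676
```

```bash
python3 - <<'E'
from h import *
im,c=snap("wrist","w5"); np.savez("w5.npz",**c); s=manip.sense(); print(s["t"],s["tcp_pos"],np.degrees(2*np.arctan2(s["tool_rot"][1],s["tool_rot"][0])),s["finger_gap"],s["force"])
E
```

```text
8.95 [ 0.44075912 -0.05008011  0.01530532] 175.76375380623685 0.6776140998576725 [ 0.0921028  -0.70222755  7.21309527]
```

View pics/w5.png

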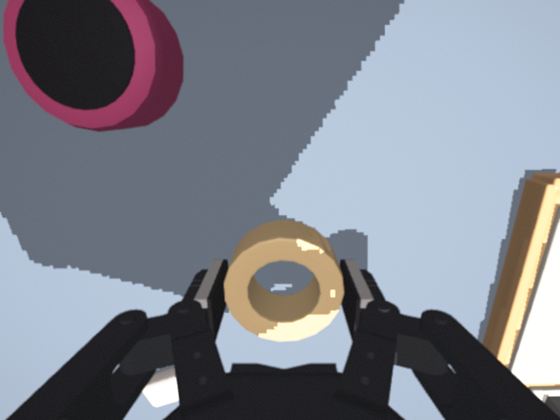

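The tape is gripped: gap 57.6 mm, centred. Lifting it and carrying it to the post.

Request:
arm_command(rows=[[[0,0,50],0,0.6],[[0,0,60],0,0.6],[[6,52,10],0,0.6],[[6,52,0],0,0.6],[[7,52,0],0,0.6],[[7,52,0],0,0.6],[[7,52,0],0,0.6],[[7,52,0],0,0.6],[[0,0,0],0,0.6]])

```text
t: 10.07
tcp_pos: [0.4808, 0.2654, 0.1347]
tool_rot: [0.034, 0.999, 0.001, 0.001]
force: [-0.0, -0.3, -0.4]
finger_gap: 0.677
```

```bash
python3 - <<'E'
from h import *
im,c=snap("wrist","w6"); s=manip.sense(); print(s["t"],s["tcp_pos"],np.degrees(2*np.arctan2(s["tool_rot"][1],s["tool_rot"][0])),s["finger_gap"],s["force"])
im4=cv2.imread("pics/w4.png"); c4=dict(np.load("w4.npz"))
m=(im4.max(2)<70).astype(np.uint8); n,l,st,ce=cv2.connectedComponentsWithStats(m); k=l[94,525]; print(st[k],ce[k])
cv2.imwrite("pics/c6.png",cv2.resize(im4[70:120,490:560],None,fx=8,fy=8,interpolation=cv2.INTER_CUBIC))
print(proj(c4,[[.481,.262,.040],[.481,.262,.010]]), proj(c,[[.481,.262,.040],[.481,.262,.010]]))
E
```

```text
10.125 [0.48000273 0.2635056  0.13440014] 175.95838920185687 0.6782685715619752 [-0.20530973 -0.52038104 -0.99066945]
[508  87  34  14 399] [524.52380952  93.6566416 ]
[[536.73872007  90.22485941]
 [513.37382914  92.07421665]] [[280.0678782  217.37653984]
 [280.37379172 206.1032073 ]]
```

View pics/w6.png

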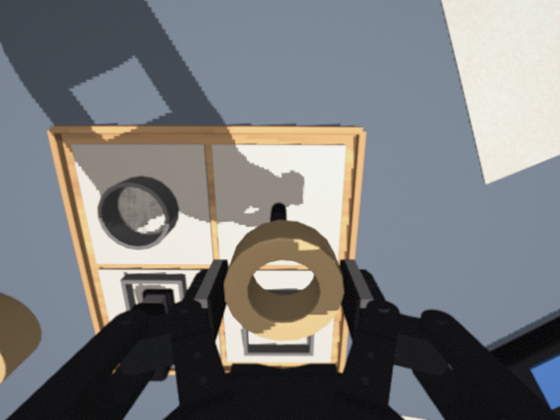

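View pics/c6.png

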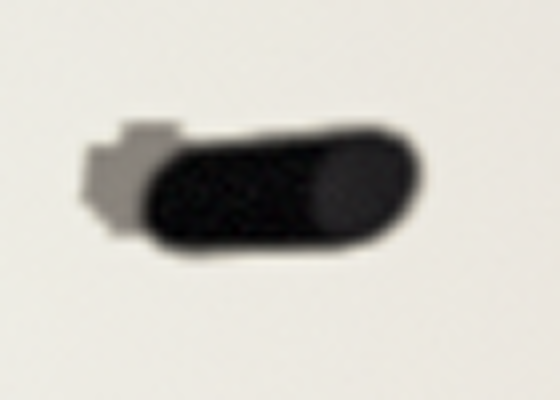

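```bash
python3 - <<'E'
from h import *
im=cv2.imread("pics/w6.png"); c=manip.get_calibration("wrist"); c4=dict(np.load("w4.npz"))
print(ray(c4,(536,92.5),.04))
cv2.imwrite("pics/c7.png",cv2.resize(im[190:300,220:350],None,fx=6,fy=6,interpolation=cv2.INTER_CUBIC))
print("near edge base/top if post 481,262", proj(c,[[.474,.2625,.010],[.474,.2625,.040]]))
cols=im[195:230,279].max(1); print(cols)
row=im[212,262:300].max(1); print(row)
E
```

```text
[[0.48295742 0.26164811 0.04      ]]
near edge base/top if post 481,262 [[282.78979713 199.69216305]
 [282.71265365 210.23429649]]
[146 143 144 143 144 145 137  98  46  15  16  11  11  16  11  15  15  17
  20  23  19  19  17  26  54  83  93  93  93  93  93  94  93  94  92]
[143 145 144 144 143 143 144 138 112  58  18  13  15  17  18  17  17  17
  16  15  12   7  15  63 151 228 241 241 241 240 241 241 241 241 241 241
 241 241]
```

View pics/c7.png

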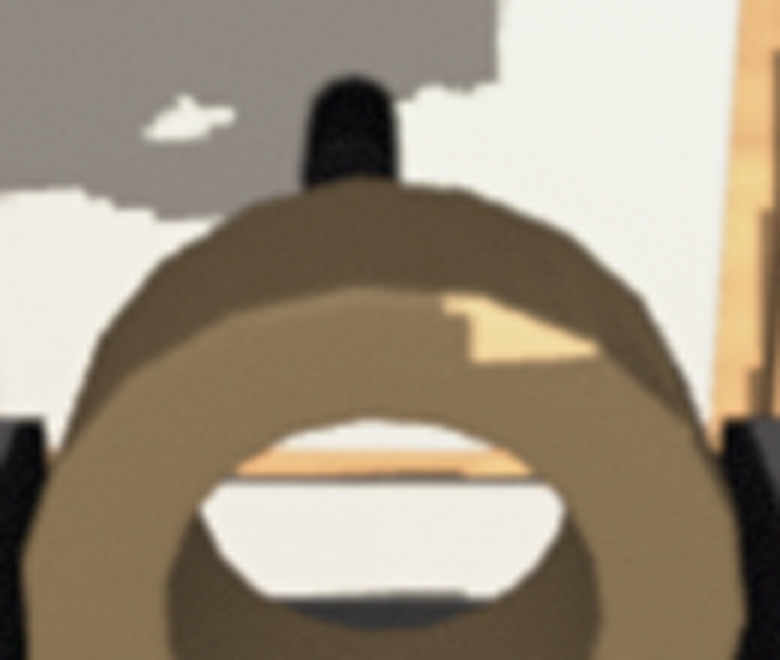

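Request:
arm_command(rows=[[[2,-2,-40],0,0.6],[[0,0,-40],0,0.6],[[0,0,-15],0,0.6],[[0,0,-8],0,0.6],[[0,0,-4],0,0.6],[[0,0,0],0,0.6]])

```text
t: 10.88
tcp_pos: [0.483, 0.2602, 0.028]
tool_rot: [0.037, 0.999, 0.0, 0.001]
force: [0.3, -0.5, 0.4]
finger_gap: 0.675
```

Request:
arm_command(rows=[[[0,1,-1.5],0,0.6],[[0,0,0],0,0.6],[[0,0,0],0,-0.5],[[0,0,0],0,-0.6],[[0,0,0],0,-0.6],[[0,0,20],0,-0.7],[[0,0,50],0,-1],[[0,0,50],0,-1],[[0,0,50],0,-1],[[30,-55,10],0,-1],[[30,-55,0],0,-1],[[0,0,0],0,-1]])

```text
t: 12.38
tcp_pos: [0.5446, 0.1484, 0.2062]
tool_rot: [0.04, 0.999, -0.0, 0.001]
force: [-0.4, 0.2, 0.1]
finger_gap: 1.001
```

```bash
python3 - <<'E'
from h import *
im,c=snap("wrist","w8"); s=manip.sense(); print(s["t"],s["tcp_pos"],np.degrees(2*np.arctan2(s["tool_rot"][1],s["tool_rot"][0])),s["finger_gap"],s["force"])
E
```

```text
12.425 [0.54269891 0.15025747 0.20566177] 175.5340816180117 0.9987679243369858 [-2.06701467  0.74409138 -0.63025106]
```

View pics/w8.png

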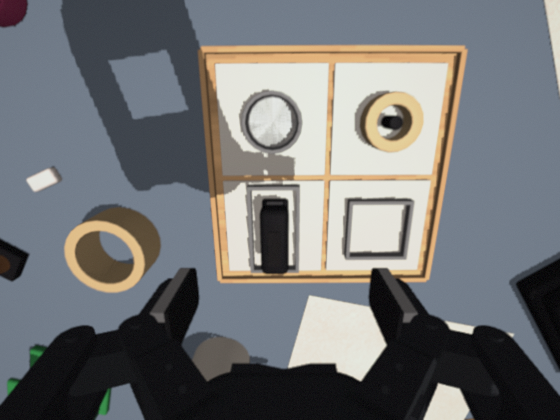

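The tape lies flat around the post at (393,122), and the stapler sits inside the long bay at (275,236). Next I'll look at the stamp.

Request:
arm_command(rows=[[[14,-49,0],-0.0755,-1],[[14,-49,0],-0.0755,-1],[[14,-49,0],-0.0755,-1],[[14,-49,0],-0.0755,-1],[[14,-49,0],-0.0755,-1],[[14,-49,0],-0.0755,-1],[[14,-49,0],-0.0755,-1],[[14,-49,0],-0.0755,-1],[[0,0,0],0,-1]])

```text
t: 13.55
tcp_pos: [0.6545, -0.2423, 0.2048]
tool_rot: [0.334, 0.943, -0.0, 0.0]
force: [-0.4, 0.7, 0.2]
finger_gap: 0.999
```

```bash
python3 - <<'E'
from h import *
manip.sense(); im,c=snap("wrist","w9"); np.savez("w9.npz",**c); s=manip.sense(); print(s["t"],s["tcp_pos"],np.degrees(2*np.arctan2(s["tool_rot"][1],s["tool_rot"][0])),s["finger_gap"],s["force"])
E
```

```text
13.6 [ 0.65368944 -0.23972841  0.20461609] 141.1200060489989 0.9963046204462177 [-0.3697472   1.24388123  0.11379037]
```

View pics/w9.png

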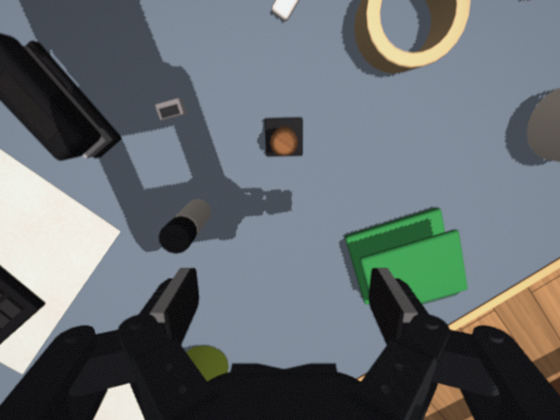

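The stamp's foot is nearly square-on at (284,137). Its handle top is at (284,141) and the glue stick at (183,226).

```bash
python3 - <<'E'
from h import *
im=cv2.imread("pics/w9.png"); c=dict(np.load("w9.npz"))
a=cv2.convertScaleAbs(cv2.resize(im[105:170,250:320],None,fx=8,fy=8,interpolation=cv2.INTER_CUBIC),alpha=1.8); cv2.imwrite("pics/c9.png",a)
b,g,r=[im[...,i].astype(int) for i in range(3)]
m=((im.max(2)<50)|(r>b+20)).astype(np.uint8); n,l,st,ce=cv2.connectedComponentsWithStats(m); k=l[125,275]; print(st[k])
cn=max(cv2.findContours((l==k).astype(np.uint8),0,cv2.CHAIN_APPROX_NONE)[0],key=len)[:,0]
for z in(.015,.0):
  P=ray(c,cn,z)[:,:2]*1000; print(z,[np.round(v,1) for v in cv2.minAreaRect(P.astype(np.float32))])
m=(r>b+30).astype(np.uint8); n,l,st,ce=cv2.connectedComponentsWithStats(m); k=l[141,284]; print(st[k],ce[k],ray(c,ce[k],.07))
E
```

```text
[ 265  118   37   38 1272]
0.015 [array([ 611.1, -208.6]), array([37.9, 37.7]), np.float64(52.1)]
0.0 [array([ 612. , -209.4]), array([39.7, 39.4]), np.float64(52.1)]
[270 127  28  28 604] [283.64072848 141.16225166] [[ 0.61090388 -0.20757824  0.07      ]]
```

View pics/c9.png

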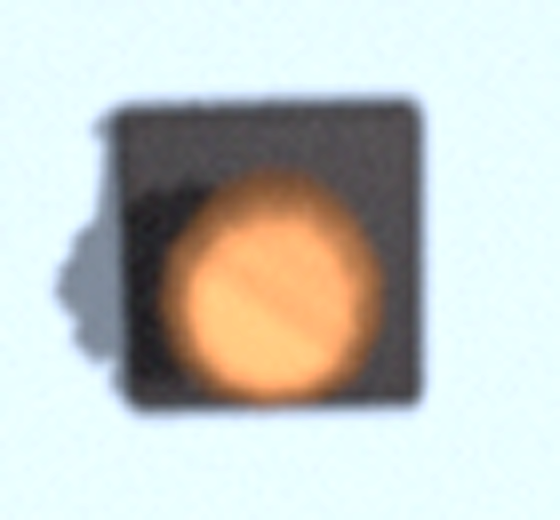

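The stamp's foot is 38–39 mm square at (611,-208), edges at 52/142°. Turning +1° and descending on the handle.

Request:
arm_command(rows=[[[-43,32,0],0.017,-1],[[0,0,-50],0,-1],[[0,0,-60],0,-1],[[0,0,-35],0,-1],[[0,0,-12],0,-1],[[0,0,0],0,-1],[[0,0,0],0,-1]])

```text
t: 14.48
tcp_pos: [0.6122, -0.2079, 0.0505]
tool_rot: [0.324, 0.946, -0.0, 0.002]
force: [0.3, -0.6, 0.2]
finger_gap: 1.001
```

```bash
python3 - <<'E'
from h import *
im,c=snap("wrist","w10"); s=manip.sense(); print(s["t"],s["tcp_pos"],np.degrees(2*np.arctan2(s["tool_rot"][1],s["tool_rot"][0])),s["finger_gap"],s["force"])
E
```

```text
14.525 [ 0.61221894 -0.20816197  0.05067488] 142.1656478466414 1.0016549715644751 [-0.02036236  0.17332516  0.85381458]
```

View pics/w10.png

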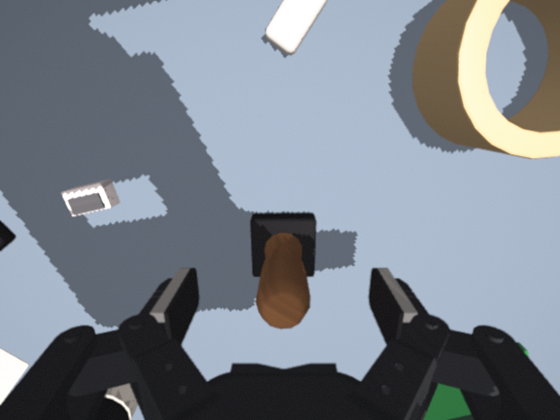

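Request:
arm_command(rows=[[[-1,0,-8],0,-0.5],[[0,0,0],0,0.2],[[0,0,0],0,0.6],[[0,0,0],0,1],[[0,0,0],0,1],[[0,0,0],0,1],[[0,0,0],0,1],[[0,0,0],0,1]], squeeze=40)

```text
t: 15.52
tcp_pos: [0.6101, -0.2079, 0.0408]
tool_rot: [0.324, 0.946, 0.0, 0.0]
force: [1.3, 0.9, 1.3]
finger_gap: 0.273
```

```bash
python3 - <<'E'
from h import *
im,c=snap("wrist","w11"); s=manip.sense(); print(s["t"],s["tcp_pos"],np.degrees(2*np.arctan2(s["tool_rot"][1],s["tool_rot"][0])),s["finger_gap"],s["force"])
E
```

```text
15.575 [ 0.61012377 -0.20789678  0.04081821] 142.13873410332926 0.2771061132132682 [0.44134223 1.13463551 1.06847314]
```

View pics/w11.png

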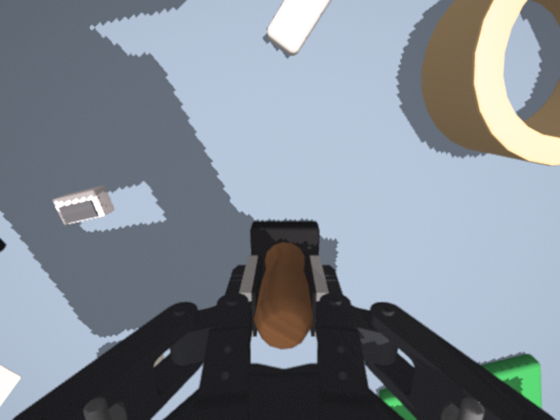

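The stamp is gripped (gap ≈23.4 mm), with its foot still square. Carrying it to the square bay.

Request:
arm_command(rows=[[[0,0,50],0,1],[[0,0,60],0,1],[[-1,51,10],0.0653,1],[[-1,51,0],0.0653,1],[[-1,51,0],0.0653,1],[[-1,51,0],0.0653,1],[[-1,51,0],0.0653,1],[[-1,51,0],0.0653,1],[[-1,51,0],0.0653,1],[[-1,52,0],0.0653,1],[[-1,52,0],0.0653,1],[[0,0,0],0,1]])

```text
t: 17.08
tcp_pos: [0.5997, 0.2568, 0.1601]
tool_rot: [0.034, 0.999, 0.0, -0.0]
force: [-0.3, -0.6, -1.4]
finger_gap: 0.277
```

```bash
python3 - <<'E'
from h import *
im,c=snap("wrist","w12"); s=manip.sense(); print(s["t"],s["tcp_pos"],np.degrees(2*np.arctan2(s["tool_rot"][1],s["tool_rot"][0])),s["finger_gap"],s["force"])
a=np.radians(-4.2);R=np.array([[np.cos(a),-np.sin(a)],[np.sin(a),np.cos(a)]])
for z,col in((.010,(0,255,0)),(.022,(0,0,255))):
  q=np.array([[32,32],[-32,32],[-32,-32],[32,-32]])@R.T+[601,253]
  p=proj(c,np.c_[q/1000,np.full(4,z)]); cv2.polylines(im,[p.astype(int)],True,col,1)
cv2.imwrite("pics/w12o.png",im)
E
```

```text
17.125 [0.59990692 0.25465006 0.16001531] 176.00105942964225 0.2712840231715928 [ 0.82608857 -1.29108471 -0.54951301]
```

View pics/w12o.png

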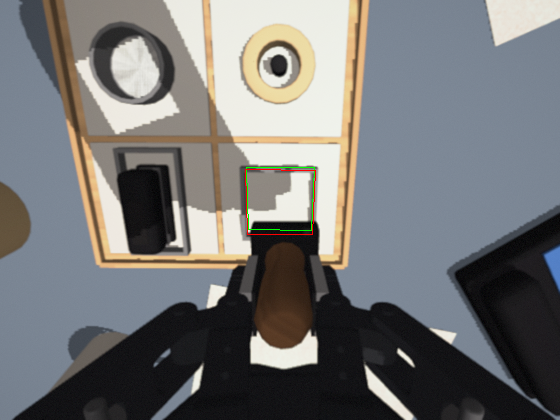

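Request:
arm_command(rows=[[[1.5,-2,-40],0,1],[[0,0,-40],0,1],[[0,0,-18],0,1],[[0,0,-8],0,1],[[0,0,-2],0,1],[[0,0,0],0,1]])

```text
t: 17.88
tcp_pos: [0.6034, 0.2512, 0.0538]
tool_rot: [0.037, 0.999, 0.0, 0.001]
force: [0.0, -0.1, -0.5]
finger_gap: 0.277
```

Request:
arm_command(rows=[[[-1,0.5,-2.5],0,1],[[0,0,0],0,1]])

```text
t: 18.12
tcp_pos: [0.6017, 0.2519, 0.0508]
tool_rot: [0.036, 0.999, 0.0, 0.001]
force: [0.5, 0.2, -0.3]
finger_gap: 0.276
```

Request:
arm_command(rows=[[[0,0,-0.5],0,0.3],[[0,0,0],0,0],[[0,0,0],0,-0.3],[[0,0,0],0,-0.6],[[0,0,40],0,-1],[[0,0,60],0,-1],[[0,0,50],0,-1],[[0,-60,0],-0.1,-1],[[0,-60,0],-0.1,-1],[[0,0,0],0,-1]])

```text
t: 19.38
tcp_pos: [0.6016, 0.1277, 0.2]
tool_rot: [0.139, 0.99, -0.0, 0.0]
force: [0.3, 0.5, 0.5]
finger_gap: 1.001
```

```bash
python3 - <<'E'
from h import *
im,c=snap("wrist","w13"); s=manip.sense(); print(s["t"],s["tcp_pos"],np.degrees(2*np.arctan2(s["tool_rot"][1],s["tool_rot"][0])),s["finger_gap"],s["force"])
c9=dict(np.load("w9.npz")); print("glue top from w9",ray(c9,(178,235),.085))
E
```

```text
19.425 [0.6015433  0.12974933 0.1998211 ] 164.15738361782942 0.9981562396671667 [-0.35042113 -0.16067929 -0.17864296]
glue top from w9 [[ 0.61427197 -0.33482333  0.085     ]]
```

View pics/w13.png

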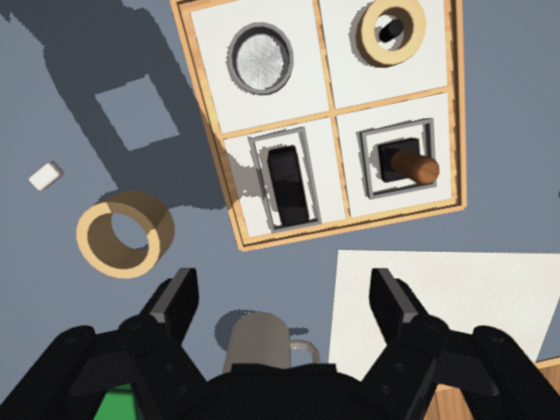

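The stamp stands square in its bay at (400,160). Now I'll measure the glue stick from the pictures I already have (w9 and top0).

```bash
python3 - <<'E'
from h import *
c9=dict(np.load("w9.npz")); im9=cv2.imread("pics/w9.png"); im0=cv2.imread("pics/top0.png"); c0=manip.get_calibration("top")
a=cv2.convertScaleAbs(cv2.resize(im9[190:260,150:220],None,fx=5.5,fy=5.5,interpolation=cv2.INTER_CUBIC),alpha=2.0)
b=cv2.convertScaleAbs(cv2.resize(im0[100:140,395:435],None,fx=9.625,fy=9.625,interpolation=cv2.INTER_CUBIC),alpha=2.0)
cv2.imwrite("pics/c13.png",np.hstack([a,b]))
print(ray(c0,(419.3,116.1),.085))
print("bottle base approx",ray(c0,[(462,68),(505,20)],[0.0]))
E
```

```text
[[ 0.60943864 -0.33813053  0.085     ]]
bottle base approx [[ 0.76298946 -0.48141198  0.        ]
 [ 0.89718261 -0.60399839  0.        ]]
```

View pics/c13.png

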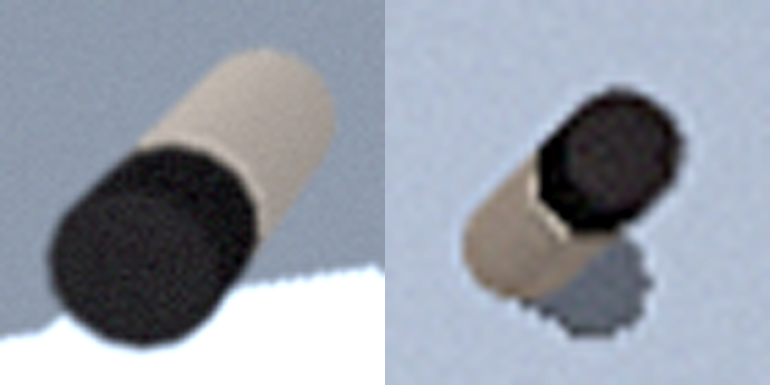

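```bash
python3 - <<'E'
from h import *
c9=dict(np.load("w9.npz")); c0=manip.get_calibration("top")
print(ray(c9,(174.5,239),.085),ray(c9,(198,211.5),0.),ray(c0,(419.9,115.4),.085),ray(c0,[(395+130/9.625,100+245/9.625)],0.))
E
```

```text
[[ 0.61505856 -0.3402063   0.085     ]] [[ 0.61553729 -0.34256756  0.        ]] [[ 0.61109326 -0.33957119  0.085     ]] [[ 0.61190418 -0.33904356  0.        ]]
```

Both views agree: the glue stick is at (614,-340), and its cap top and foot give the same point, so it stands upright. Approaching.

Request:
arm_command(rows=[[[1.4,-52,0],-0.0427,-1],[[1.4,-52,0],-0.0427,-1],[[1.4,-52,0],-0.0427,-1],[[1.4,-52,0],-0.0427,-1],[[1.4,-52,0],-0.0427,-1],[[1.4,-52,0],-0.0427,-1],[[1.4,-52,0],-0.0427,-1],[[1.4,-52,0],-0.0427,-1],[[1.3,-54,0],-0.0427,-1],[[0,0,-40],0,-1],[[0,0,-40],0,-1],[[0,0,0],0,-1]])

```text
t: 20.92
tcp_pos: [0.6123, -0.3352, 0.1154]
tool_rot: [0.322, 0.947, 0.002, -0.004]
force: [1.0, -0.6, -0.3]
finger_gap: 1.0
```

```bash
python3 - <<'E'
from h import *
im,c=snap("wrist","w14"); s=manip.sense(); print(s["t"],s["tcp_pos"],np.degrees(2*np.arctan2(s["tool_rot"][1],s["tool_rot"][0])),s["finger_gap"],s["force"])
E
```

```text
20.975 [ 0.61391798 -0.33649973  0.11812025] 142.43807939499044 1.0007904956882618 [1.40698301 0.03442283 0.24416164]
```

View pics/w14.png

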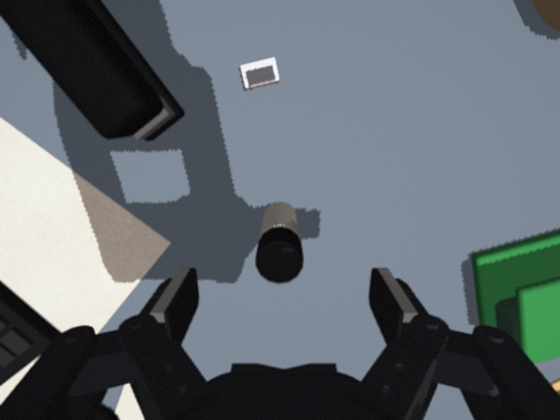

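Request:
arm_command(rows=[[[0,-4,-30],0,-1],[[0,0,-30],0,-1],[[0,0,-12],0,-1],[[0,0,0],0,-0.5],[[0,0,0],0,0],[[0,0,0],0,0.4],[[0,0,0],0,1],[[0,0,0],0,1],[[0,0,0],0,1],[[0,0,0],0,1]], squeeze=30)

```text
t: 22.22
tcp_pos: [0.6146, -0.3428, 0.0489]
tool_rot: [0.323, 0.946, -0.0, 0.001]
force: [0.6, 0.1, 5.4]
finger_gap: 0.341
```

```bash
python3 - <<'E'
from h import *
im,c=snap("wrist","w15"); s=manip.sense(); print(s["t"],s["tcp_pos"],np.degrees(2*np.arctan2(s["tool_rot"][1],s["tool_rot"][0])),s["finger_gap"],s["force"])
E
```

```text
22.275 [ 0.61463376 -0.34282607  0.04892687] 142.33350231307733 0.3464061152218199 [-0.31365568  0.78950915  6.15781351]
```

View pics/w15.png

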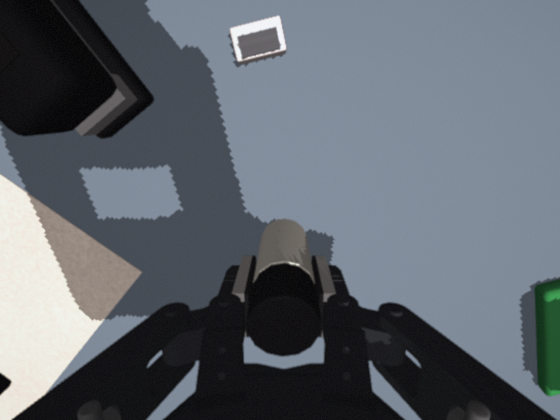

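The glue stick is gripped, gap ≈29.4 mm. Carrying it to the cup.

Request:
arm_command(rows=[[[0,0,50],0,1],[[0,0,60],0,1],[[-15,53,10],0,1],[[-15,53,0],0,1],[[-15,54,0],0,1],[[-15,54,0],0,1],[[-16,54,0],0,1],[[-16,54,0],0,1],[[-16,54,0],0,1],[[-16,54,0],0,1],[[-16,54,0],0,1],[[0,0,0],0,1]])

```text
t: 23.78
tcp_pos: [0.4714, 0.1448, 0.1673]
tool_rot: [0.32, 0.947, -0.0, -0.001]
force: [0.5, -0.0, 0.8]
finger_gap: 0.343
```

```bash
python3 - <<'E'
from h import *
im,c=snap("wrist","w16"); s=manip.sense(); print(s["t"],s["tcp_pos"],np.degrees(2*np.arctan2(s["tool_rot"][1],s["tool_rot"][0])),s["finger_gap"],s["force"])
th=np.linspace(0,2*np.pi,60)
for z,r,col in((.010,26,(0,255,0)),(.035,26,(0,0,255)),(.035,30,(0,0,255))):
  p=proj(c,np.c_[.4735+r*.001*np.cos(th),.1425+r*.001*np.sin(th),np.full(60,z)]); cv2.polylines(im,[p.astype(int)],True,col,1)
cv2.imwrite("pics/w16o.png",im)
E
```

```text
23.825 [0.47282864 0.14309451 0.1674603 ] 142.57332304149816 0.3428725999749805 [ 0.60925795  0.01215344 -0.26234681]
```

View pics/w16o.png

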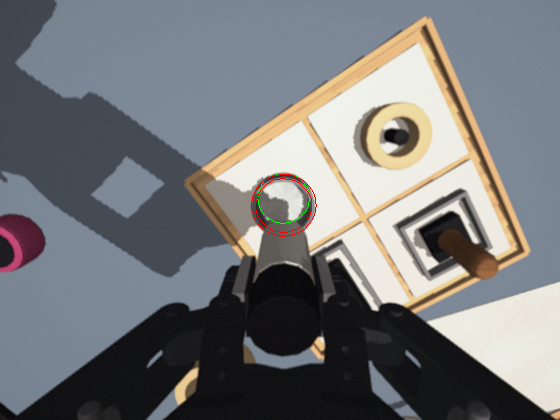

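```bash
python3 - <<'E'
import cv2,numpy as np
a=cv2.imread("pics/w16.png")[160:250,235:335]; b=cv2.imread("pics/w16o.png")[160:250,235:335]
cv2.imwrite("pics/c16.png",cv2.resize(np.hstack([a,b]),None,fx=4,fy=4,interpolation=cv2.INTER_CUBIC))
E
```

```text
(no output)
```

View pics/c16.png

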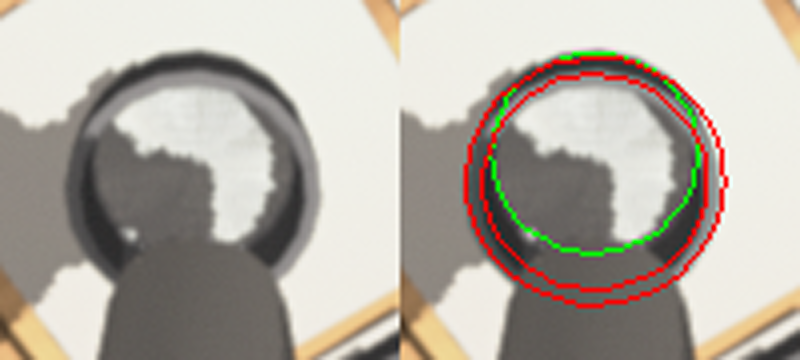

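The cup rim sits within about 2 mm of the prediction, so I'll correct by that much and lower.

Request:
arm_command(rows=[[[3,-2,-30],0,1],[[0,0,-40],0,1],[[0,0,-18],0,1],[[0,0,-12],0,1],[[0,0,-5],0,1],[[0,0,0],0,1]])

```text
t: 24.58
tcp_pos: [0.4773, 0.1392, 0.0628]
tool_rot: [0.323, 0.946, 0.0, 0.0]
force: [0.2, -0.3, -0.6]
finger_gap: 0.34
```

Request:
arm_command(rows=[[[-1,1,-3],0,1],[[0,0,-0.5],0,1],[[0,0,0],0,1]])

```text
t: 24.95
tcp_pos: [0.476, 0.1408, 0.0594]
tool_rot: [0.323, 0.947, 0.0, 0.0]
force: [0.6, 0.2, -1.2]
finger_gap: 0.339
```

Request:
arm_command(rows=[[[0,0,-0.5],0,0.2],[[0,0,0],0,-0.1],[[0,0,0],0,-0.4],[[0,0,0],0,-0.7],[[0,0,40],0,-1],[[0,0,60],0,-1],[[0,0,60],0,-1],[[0,-50,20],0,-1],[[0,-60,0],0,-1],[[0,-60,0],0,-1],[[0,-60,0],0,-1],[[0,0,0],0,-1]])

```text
t: 26.45
tcp_pos: [0.4764, -0.0936, 0.2388]
tool_rot: [0.326, 0.945, -0.0, 0.001]
force: [-0.1, 0.3, 0.2]
finger_gap: 1.0
```

Request:
arm_command(rows=[[[0,-60,0],0,-1],[[0,-60,0],0,-1],[[0,-60,0],0,-1],[[0,0,0],0,-1]])

```text
t: 26.95
tcp_pos: [0.4765, -0.2726, 0.2386]
tool_rot: [0.325, 0.946, -0.001, 0.001]
force: [-0.1, 0.9, -0.5]
finger_gap: 1.004
```

```bash
python3 - <<'E'
from h import *
s=manip.sense(); print(s["t"],s["tcp_pos"],s["finger_gap"],s["force"])
im,c=snap("top","top2"); im2,_=snap("side","side2")
cv2.imwrite("pics/ct2.png",cv2.resize(im[90:220,120:260],None,fx=4.5,fy=4.5,interpolation=cv2.INTER_CUBIC))
cv2.imwrite("pics/cs2.png",cv2.resize(im2[150:250,200:380],None,fx=4.4,fy=4.4,interpolation=cv2.INTER_CUBIC))
E
```

```text
26.95 [ 0.47650371 -0.27264135  0.23855811] 1.0043601044303174 [-0.07426927  0.89340882 -0.50593873]
```

View pics/ct2.png

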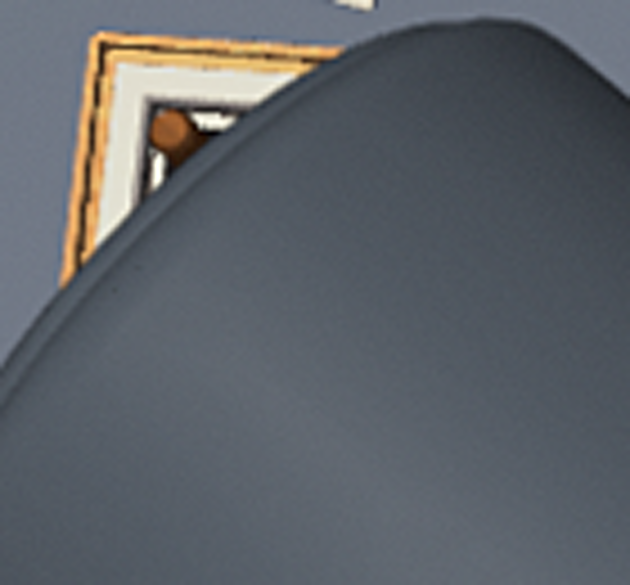

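View pics/cs2.png

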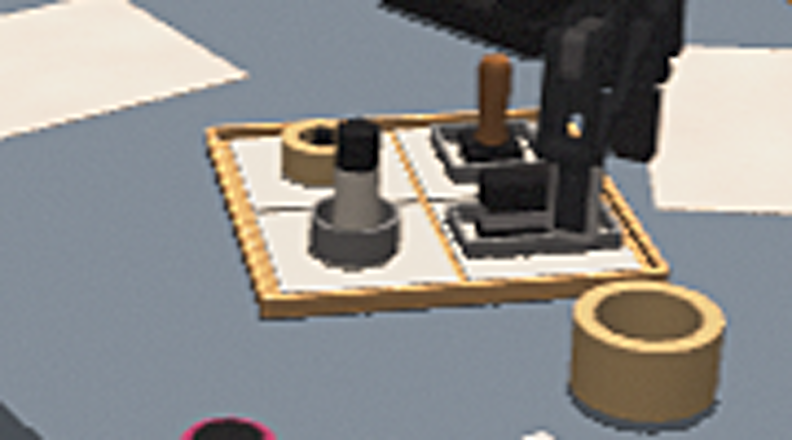

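View pics/top2.png

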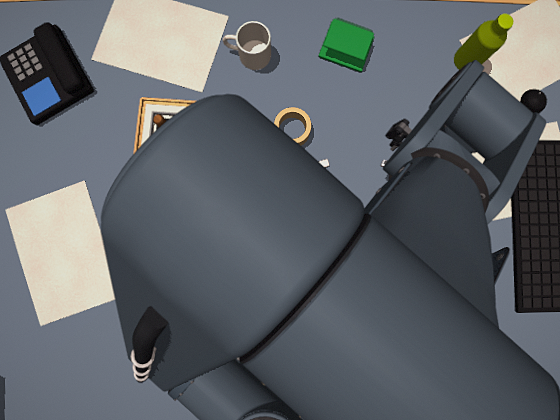

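The side view shows the glue upright in the cup, the tape round the post, the stamp upright in its bay and the stapler in the long bay. The arm hides part of it, so I'll move it back near the start for an unobstructed top check.

Request:
arm_command(rows=[[[-34,-44,0],-0.15,-1],[[-34,-44,0],-0.15,-1],[[-34,-44,0],-0.15,-1],[[-34,-44,0],-0.15,-1],[[-34,-44,0],-0.15,-1],[[-34,-44,0],-0.15,-1],[[-34,-44,0],-0.15,-1],[[0,0,0],0,-1],[[0,0,0],0,-1]])

```text
t: 28.18
tcp_pos: [0.2393, -0.575, 0.2382]
tool_rot: [0.753, 0.658, 0.001, -0.001]
force: [-0.2, 0.7, 0.9]
finger_gap: 1.001
```

```bash
python3 - <<'E'
from h import *
s=manip.sense(); print(s["t"],s["tcp_pos"],s["finger_gap"],s["force"])
im,c=snap("top","top3"); im2,_=snap("side","side3")
cv2.imwrite("pics/ct3.png",cv2.resize(im[90:220,120:260],None,fx=4.5,fy=4.5,interpolation=cv2.INTER_CUBIC))
cv2.imwrite("pics/cs3.png",cv2.resize(im2[150:250,230:380],None,fx=5,fy=5,interpolation=cv2.INTER_CUBIC))
# big items unchanged?
i0=cv2.imread("pics/top0.png"); d=cv2.absdiff(i0,im).max(2)
print("diff big stapler/tape",(d[165:225,408:442]>40).sum(),(d[100:155,268:318]>40).sum())
E
```

```text
28.175 [ 0.23932958 -0.57502884  0.23821013] 1.0011111162330402 [-0.21682233  0.70197943  0.89645627]
diff big stapler/tape 0 0
```

View pics/ct3.png

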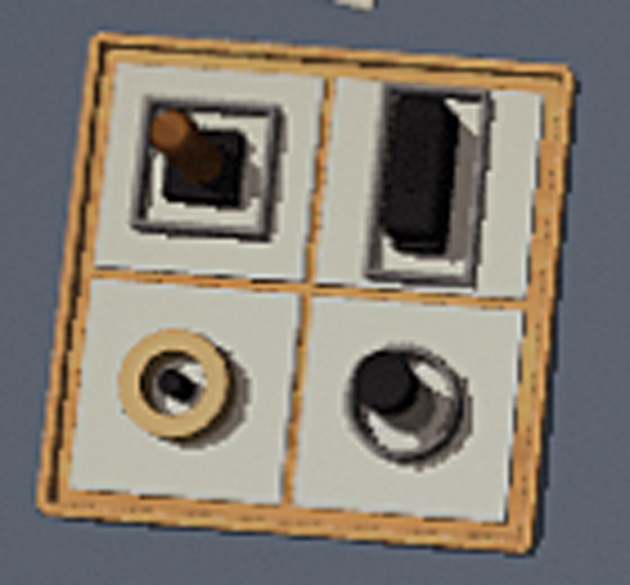

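View pics/cs3.png

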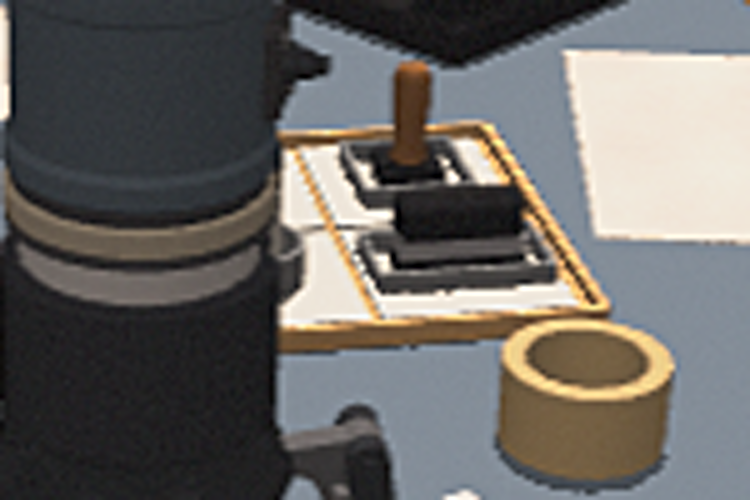

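In the top crop, all four things stand inside their places. As a numeric check, I'll measure the stapler's top face at its resting height (0.056), the stamp's foot and the glue cap's top.

```bash
python3 - <<'E'
from h import *
im=cv2.imread("pics/top3.png"); c=manip.get_calibration("top")
def q(u,v): return (120+u/4.5,90+v/4.5)
# predicted outlines from ideal upright-in-bay poses at measured centres
a=np.radians(-4.2);R=np.array([[np.cos(a),-np.sin(a)],[np.sin(a),np.cos(a)]])
print("stapler top corners",ray(c,[q(390,95),q(458,98),q(448,248),q(382,240)],.056).round(4)[:,:2].tolist(), "centre",ray(c,[q(420,170)],.056).round(4))
print("glue cap top",ray(c,[q(385,378)],.095).round(4)); print("tape top ctr",ray(c,[q(175,383)],.035).round(4)); print("stamp foot",ray(c,[q(203,170)],.025).round(4),"handle top",ray(c,[q(171,129)],.086).round(4))
E
```

```text
stapler top corners [[0.6269, 0.1474], [0.6253, 0.1123], [0.5464, 0.116], [0.5506, 0.1498]] centre [[0.5872 0.1311 0.056 ]]
glue cap top [[0.4726 0.1401 0.095 ]]
tape top ctr [[0.48   0.2598 0.035 ]]
stamp foot [[0.596  0.2514 0.025 ]] handle top [[0.6    0.2517 0.086 ]]
```

```bash
python3 -c "
from station import manip
print(manip.sense()['t'], manip.sign_off())"
```

```text
the job is handed in; nothing more can be done
28.275 None
```

I put away the four items in the order asked, let go of each, and handed the job in at about 28 s with the arm clear. The sign-off gives no verdict, so the results below are from my own last checks.

| Item | Place | Last check from the top camera |
|---|---|---|
| Small stapler | Long bay, lengthwise | Top face centred about 5 mm from the bay's middle (10 mm free each side), level in the side view |
| Small tape roll | Over the post, lying flat | Centred within about 3 mm of the post |
| Rubber stamp | Square bay, turned square to it | Foot and handle top within 4 mm of each other, so it stands upright |
| Glue stick | Round cup | Cap top within about 3 mm of the cup's middle; upright in the side view taken just after I let go |

- **Look-alikes:** the picture areas around the big stapler and the wide packing tape were unchanged from the first picture. I never reached for the blue or green staplers, but I didn't compare them before and after.
- **Disagreements:** the wrist and top cameras differed by 2–4 mm, for example on the post, the cup and the glue stick. That was well inside the clearances, and no check failed.
- **Forces:** the highest tool force I read was about 7 N, on closing the gripper.

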